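Return the check weights to their block in order of size

ROBOT

A 7-joint arm with a two-finger parallel gripper is mounted at the origin on a cart in front of the work surface, level with it; the furniture and walls round the work are solid. World frame = base frame: x ahead of the robot, y to its left, z up, the work surface at z = 0. Lengths are in m, angles in degrees, forces in N, time in s.
With the tool pointing down it reaches from about 0.425 to 0.875 m from the base axis. Payload 4.7 kg.
Tool frame: the origin (TCP) lies on the centre line of the jaws, within the pads' length; the fingertips stand 8 mm ahead of it and the grasp point (between the pads) lies 11 mm behind it; z points along the fingers, y is the direction in which the jaws open and shut (so a half turn about z gives the same grasp; the last joint's range is limited). The gripper opens to 87 mm and grips with 3 to 60 N. Pads are 19 mm wide; open, the fingers measure 117 mm over their backs; the gripper's body (75 mm by 190 mm) begins 51 mm behind the grasp point.
Start: joints at [65.38, 18.392, -4.016, 83.108, 1.295, 78.541, -3.26], TCP at [0.279, -0.587, 0.231] pointing down, gripper open.
Joint ranges: [-163.93, 163.93], [-17.29, 119.83], [-79.2, 71.16], [3.27, 140.29], [-89.18, 269.18], [5.43, 117.66], [-154.24, 154.24]. Speed limits (degrees/s): [147.25, 147.25, 180, 180, 180, 180, 180].

INTERFACE

Orientations are given as [roll, pitch, yaw] about the fixed x, y, z axes, in that order (R = Rz(yaw) Ry(pitch) Rx(roll)).
In Python, from cell import env gives the robot as it stands. The module is installed in compiled form; this text tells all that it offers.
- The arm moves only by the tool move_arm, never from a script. Its argument "steps" is a list of rows, each a list of 2 entries, a list of its own where there are three numbers: the shift along the tool's x, y, z in m, then the turn about the tool's z in rad. A call has 1 to 20 rows; each row is the pose to reach, as a shift and turn from the pose commanded when the call began, along the tool's axes at that moment; what a row does not reach only later rows make up. A row lasts 1/8 s, in which the tool goes at most 62.5 mm and 10.7 degrees, less where a joint would pass 70% of its speed; a pose out of reach is approached as far as the arm can. A call with a gripper value outside its range is refused whole. "hand" is the closure, from -1 (fully open) to 1 (shut), set as the call begins (left out, the last holds). The fingers move at their own pace and stop on an object; "squeeze" is the grip in N (left out, the last holds). Time passes only in rows, so rows that repeat a pose let the fingers close. It gives the time, the measured TCP pose, the force and the opening at its end, in the units of the state.
- env.get_obs(): the state, without advancing time (a new reading comes with each control period).
- env.read_camera(name): name is "side" or "top" or "wrist"; returns (picture, depth): 384x512x3 uint8, red, green, blue; 384x512 float32, m along the optical axis (not along the pixel's ray), 0 where there is no reading.
- env.calibration(name): a dict with "intrinsics" (3x3 intrinsics, pixels), "position" and "orientation" of the camera in the world; the wrist camera has in their place "mount" (4x4, takes a point from camera to tool coordinates, whose origin is the TCP and whose axes are the flange's). Camera axes: x right, y up, looking along -z (the intrinsics and any distortion apply to the point x, -y, -z); pixel columns grow to the right and rows downward; lengths in m; the calibration is good to about 2 mm. A picture is of the moment at which its call begins: read the wrist's pose just before it. calibration takes no time and is no camera call.
- env.sign_off(): hands the job in, once; it reports no verdict.
Trained networks look in the newest picture that a camera, given by its name, has taken for a name from the list of things; names that differ only in an ending like _2 or _b are one class to them, and where a whole thing is asked for, a point or a joint stands for the part that bears it (a point fixed in the world has none). Each returns a list of dicts, best first, with "conf" (0 to 1); they miss things now and then, are a little off and sometimes report something else, mostly with a low value. They report only what shows in the picture. A call takes as long as a camera call. They do not tell look-alikes from the thing itself.
- env.cut_out(camera, query): "region" (384x512 bool, what is visible of it) and "uv" ([column, row] in pixels, amid what is visible of it).
The state is a dict: "time_s": time; "qpos": joint angles; "joint_velocities": joint speeds; "effort": joint torques, N m; "tool_pos": TCP position; "tool_rot": TCP orientation; "force": force on the tool from outside, world axes, zero at the start; "wrist_torque": the same for the moment, N m; "grip_width": finger opening in m.
Only numpy, scipy, OpenCV 4.12 (cv2) and the standard library are available. Lean on these libraries where they do the work, as an engineer would, in place of code of your own. Each camera call takes 0.05 s, during which the arm holds its last target. There are 200 camera calls.

TASK

The balance has been checked: put its four steel check weights back into their wooden block, so that they stand in a row from largest to smallest, each upright and fully down in the seat bored for its size. Do not knock any weight over, and leave the glass beaker and the dropper bottle where they stand.

Things in the scene. Friction and masses are not known exactly. Their poses are not given: they have to be found in the camera images.
- weight_xl_mid (a point): The largest of four plain stainless check weights, standing upright on the worktop at the start: a round body 42 mm in diameter, smooth-sided for the lower 49 mm, then a short neck and a knob 25 mm across; 66 mm tall in all, about 500 g. The point is on its axis half-way up (33 mm above its foot); z along its axis, upwards.
- weight_l_mid (a point): The second largest of four plain stainless check weights, standing upright on the worktop at the start: a round body 32 mm in diameter, smooth-sided for the lower 37 mm, then a short neck and a knob 19 mm across; 50 mm tall in all, about 200 g. The point is on its axis half-way up (25 mm above its foot); z along its axis, upwards.
- weight_m_mid (a point): The third largest of four plain stainless check weights, standing upright on the worktop at the start: a round body 24 mm in diameter, smooth-sided for the lower 28 mm, then a short neck and a knob 14 mm across; 38 mm tall in all, about 100 g. The point is on its axis half-way up (19 mm above its foot); z along its axis, upwards.
- weight_s_mid (a point): The smallest of four plain stainless check weights, standing upright on the worktop at the start: a round body 17 mm in diameter, smooth-sided for the lower 21 mm, then a short neck and a knob 10 mm across; 28 mm tall in all, about 50 g. The point is on its axis half-way up (14 mm above its foot); z along its axis, upwards.
- seat_xl (a point): Round seat for the largest weight, at one end of the row in the fixed wooden weight block. 48 mm in diameter, 10 mm deep, its rim countersunk 4 mm all round. The point is the centre of the seat's floor, 20 mm above the worktop; block top 30 mm above the worktop. z up, y along the row towards the smaller seats, x across the block. The block is 82 x 236 mm; from the widest seat to the narrowest the centres are 56, 52 and 48 mm apart; it may stand at any angle.
- seat_l (a point): Round seat for the second largest weight, next to the widest in the fixed wooden weight block. 38 mm in diameter, 10 mm deep, its rim countersunk 4 mm all round. The point is the centre of the seat's floor, 20 mm above the worktop; block top 30 mm above the worktop. z up, y along the row towards the smaller seats, x across the block.
- seat_m (a point): Round seat for the third largest weight, third in the row in the fixed wooden weight block. 30 mm in diameter, 10 mm deep, its rim countersunk 4 mm all round. The point is the centre of the seat's floor, 20 mm above the worktop; block top 30 mm above the worktop. z up, y along the row towards the smaller seats, x across the block.
- seat_s (a point): Round seat for the smallest weight, at the other end of the row in the fixed wooden weight block. 23 mm in diameter, 10 mm deep, its rim countersunk 4 mm all round. The point is the centre of the seat's floor, 20 mm above the worktop; block top 30 mm above the worktop. z up, y along the row towards the smaller seats, x across the block.
- dropper_bottle_mid (a point): Brown dropper bottle with a rubber bulb, 30 mm across, 92 mm high, behind the weights (bystander). The point is on its axis half-way up.
- glass_beaker_mid (a point): Small empty glass beaker, 49 mm across, 60 mm high, open at the top (bystander). The point is on its axis half-way up.
Not all that is in view belongs to the job. What is shaped like the part that bears weight_xl_mid but green or purple is not meant.

How it is judged (in metres and radians):
At the end, for the whole second after the job is handed in: Each of the four weights stands in its own seat: its axis within 8 mm of the seat's centre, its foot within 3 mm of the seat's floor, upright within 0.1 rad, released and at rest (horizontal distance between weight_xl_mid and seat_xl below 0.008 m and z of weight_xl_mid in the frame of seat_xl below 0.036 m and angle between each of weight_xl_mid, weight_l_mid, weight_m_mid, weight_s_mid's own z axis and vertical below 0.1 rad and linear speed of each of weight_xl, weight_l, weight_m, weight_s below 0.02 m/s and horizontal distance between weight_l_mid and seat_l below 0.008 m and z of weight_l_mid in the frame of seat_l below 0.028 m and horizontal distance between weight_m_mid and seat_m below 0.008 m and z of weight_m_mid in the frame of seat_m below 0.022 m and horizontal distance between weight_s_mid and seat_s below 0.008 m and z of weight_s_mid in the frame of seat_s below 0.017 m); the robot touches nothing.
It fails at once if a weight is knocked over (angle between any of weight_xl_mid, weight_l_mid, weight_m_mid, weight_s_mid's own z axis and vertical above 0.7 rad).
It fails at once if the dropper bottle is shifted or knocked over (distance of dropper_bottle_mid from where it was at the start of the episode above 0.02 m).
It fails at once if the glass beaker is shifted or knocked over (distance of glass_beaker_mid from where it was at the start of the episode above 0.02 m).
It also fails if it takes over 99 s, if anything falls off the work surface, if the arm or the gripper's body presses on something with over 40 N, if the wrist force passes 120 N, or if a joint passes its speed limit or range.

## Working session

There is one attempt and no reset: what is moved stays moved. The work goes in short steps, Python scripts to look and compute and a tool call to move; the robot and the scene stay as the last step left them, time stands still between calls to the robot, and variables do not carry over. Pictures are saved under pics/ and viewed, about 12 in all and at most 16, crops included, and the job is handed in when it is done.

Besides the shell and the picture viewer there is one more tool, called after ">>>" as name(argument=value, ...) on one line, values as JSON. move_arm: Moves the arm, as the interface text tells. Its arguments: {"type":"object","properties":{"steps":{"type":"array"},"hand":{"type":"number"},"squeeze":{"type":"number"}},"required":["steps"]}

```bash
mkdir -p pics; cat > h.py <<'E'
import numpy as np, cv2
from scipy.spatial.transform import Rotation as R
from cell import env
def pose():
    o=env.get_obs(); T=np.eye(4)
    T[:3,3]=o['tool_pos']; T[:3,:3]=R.from_euler('xyz',o['tool_rot'],degrees=True).as_matrix(); return T
def shot(cam):
    T=pose(); c=env.calibration(cam); im,d=env.read_camera(cam)
    if cam=='wrist': C=T@np.array(c['mount'])
    else:
        C=np.eye(4); C[:3,3]=c['position']; o=np.array(c['orientation'])
        C[:3,:3]=o if o.shape==(3,3) else R.from_euler('xyz',o,degrees=True).as_matrix()
    K=np.array(c['intrinsics']); v,u=np.mgrid[:384,:512]
    P=np.stack([(u-K[0,2])/K[0,0]*d,-(v-K[1,2])/K[1,1]*d,-d],-1)
    return im,d,P@C[:3,:3].T+C[:3,3],C,K
def save(im,n): cv2.imwrite('pics/'+n+'.png',im[...,::-1])
E
python3 - <<'E'
from h import *
print(env.get_obs())
for c in ['top','side','wrist']: print(c,env.calibration(c))
for c in ['top','side']:
    im,d,W,C,K=shot(c); save(im,c+'0'); np.savez(c+'0',im=im,d=d,W=W)
    for q in ['weight_xl_mid','weight_l_mid','weight_m_mid','weight_s_mid','seat_xl','seat_l','seat_m','seat_s','dropper_bottle_mid','glass_beaker_mid']:
        for r in env.cut_out(c,q)[:3]:
            m=r['region']&(d>0); p=W[m]
            print(c,q,round(r['conf'],2),np.round(r['uv']),m.sum(),np.round(np.median(p,0),3) if len(p) else '',np.round(p.min(0),3) if len(p) else '',np.round(p.max(0),3) if len(p) else '')
E
```

```text
{'time_s': 0.0, 'qpos': array([65.38031652, 18.43921313, -4.01429332, 83.17518796,  1.29465636,
       78.54240011, -3.26026369]), 'joint_velocities': array([-0.02335646,  0.021849  ,  0.00732055,  0.07914774,  0.04327423,
       -0.02022022, -0.06538781]), 'effort': array([-6.98691438e-04, -4.91292787e+01, -4.04252177e-01, -3.12521267e+01,
       -6.40344224e-02,  4.39421413e-02,  1.56615042e-04]), 'tool_pos': array([ 0.27879703, -0.58656237,  0.22945711]), 'tool_rot': array([-1.79888421e+02,  5.92380376e-03,  2.54279380e+01]), 'force': array([-0.27537099,  1.07367639,  0.30881042]), 'wrist_torque': array([-0.00480645, -0.03079236, -0.04918662]), 'grip_width': 0.08667871922103865}
top {'intrinsics': array([[374.83773759,   0.        , 250.80245488],
       [  0.        , 374.83773759, 189.94877632],
       [  0.        ,   0.        ,   1.        ]]), 'position': array([ 0.49017944, -0.02395893,  0.92480193]), 'orientation': array([  4.40268432,   0.20084254, -88.55235422])}
side {'intrinsics': array([[484.98274192,   0.        , 259.95111429],
       [  0.        , 484.98274192, 19
[... 2620 characters left out ...]
t_s_mid 0.6 [212. 287.] 73 [ 0.483 -0.237  0.017] [ 0.476 -0.243 -0.   ] [ 0.491 -0.232  0.03 ]
side seat_xl 0.56 [233. 169.] 2065 [0.504 0.151 0.026] [ 0.387  0.112 -0.003] [0.627 0.268 0.035]
side seat_l 0.65 [235. 176.] 2100 [0.506 0.152 0.026] [ 0.382  0.112 -0.003] [0.628 0.246 0.035]
side seat_m 0.65 [235. 176.] 2100 [0.506 0.152 0.026] [ 0.382  0.112 -0.003] [0.628 0.246 0.035]
side seat_s 0.65 [235. 176.] 2100 [0.506 0.152 0.026] [ 0.382  0.112 -0.003] [0.628 0.246 0.035]
side glass_beaker_mid 0.63 [314. 213.] 524 [ 0.705 -0.036  0.039] [ 0.683 -0.051 -0.004] [0.74  0.075 0.063]
side glass_beaker_mid 0.21 [237. 170.] 2028 [0.507 0.152 0.026] [ 0.387  0.112 -0.003] [0.625 0.272 0.035]
```

```bash
python3 - <<'E'
import cv2
a=cv2.imread('pics/top0.png')[90:300,110:390]; cv2.imwrite('pics/t1.png',cv2.resize(a,None,fx=2.8,fy=2.8,interpolation=cv2.INTER_CUBIC))
E
```

```text
(no output)
```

View pics/t1.png

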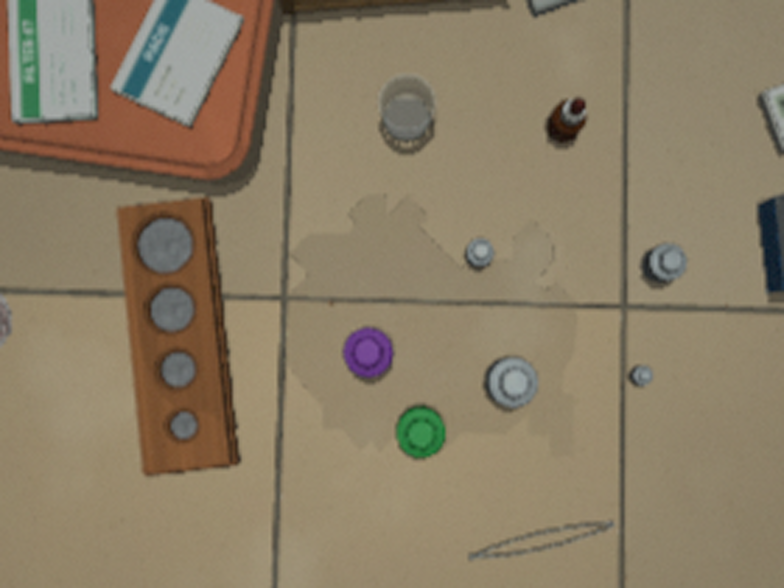

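View pics/side0.png

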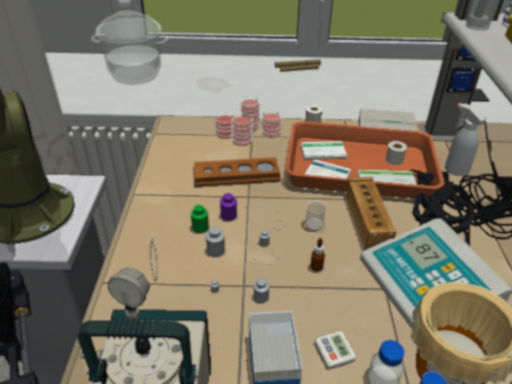

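The top view has the four-seat block on the left, with its widest seat at the far end. The steel weights sit at crop pixels XL (512,383), L (665,262), M (480,252) and S (640,375). The purple and green XL-shaped parts are decoys. The side view agrees. Next I'll refine the positions numerically.

```bash
cat >> h.py <<'E'
H=dict(xl=.066,l=.050,m=.038,s=.028); KR=dict(xl=.0125,l=.0095,m=.007,s=.005); BR=dict(xl=.021,l=.016,m=.012,s=.0085)
def knob(W,d,k,p0,r=.025):
    # centre of the flat knob top near p0, from depth; returns (xyz, n, extents)
    m=(d>0)&(np.hypot(W[...,0]-p0[0],W[...,1]-p0[1])<r)&(abs(W[...,2]-H[k])<.006)
    p=W[m]
    if len(p)<4: return None
    c,rad=cv2.minEnclosingCircle(p[:,:2].astype(np.float32)*1000)
    return np.round(p.mean(0),4),len(p),np.round(np.array(c)/1000,4),round(rad,1)
def seats(W,d,box):
    m=(d>0)&(W[...,0]>box[0])&(W[...,0]<box[1])&(W[...,1]>box[2])&(W[...,1]<box[3])&(abs(W[...,2]-.030)<.006)
    r=cv2.minAreaRect(W[m][:,:2].astype(np.float32)*1000); print('block rect mm',np.round(r[0],1),np.round(r[1],1),round(r[2],2), 'z',np.median(W[m][:,2]))
    return r
E
python3 - <<'E'
from h import *
P0=dict(xl=(.476,-.12),l=(.58,-.247),m=(.585,-.092),s=(.484,-.234))
for c in ['top','side']:
    z=np.load(c+'0.npz'); W,d=z['W'],z['d']
    for k in H: print(c,k,knob(W,d,k,P0[k]))
    seats(W,d,(.36,.66,.10,.25))
    m=(d>0)&(abs(W[...,2]-.02)<.004)&(W[...,0]>.4)&(W[...,0]<.63)&(W[...,1]>.12)&(W[...,1]<.22)
    n,l,st,cen=cv2.connectedComponentsWithStats(m.astype(np.uint8))
    for i in range(1,n):
        if st[i,4]>8: q=W[l==i]; print(c,'low',st[i,4],np.round(q.mean(0),4),np.round(np.ptp(q,axis=0),3))
E
```

```text
top xl (array([ 0.4766, -0.1179,  0.0649]), 95, array([ 0.4768, -0.1181]), 12.3)
top l (array([ 0.5815, -0.2494,  0.0492]), 52, array([ 0.5816, -0.2497]), 9.1)
top m (array([ 0.5875, -0.0908,  0.0373]), 28, array([ 0.5873, -0.0909]), 6.7)
top s (array([ 0.4839, -0.2334,  0.0258]), 20, array([ 0.4833, -0.2326]), 7.3)
block rect mm [528.2 173.4] [265.   75.1] 8.29 z 0.029134833726218945
top low 296 [0.5875 0.1828 0.02  ] [0.048 0.046 0.008]
top low 196 [0.5314 0.1746 0.0201] [0.037 0.041 0.008]
top low 124 [0.4799 0.1675 0.02  ] [0.031 0.032 0.008]
top low 72 [0.4324 0.1604 0.0202] [0.022 0.022 0.008]
side xl (array([ 0.4746, -0.121 ,  0.0649]), 78, array([ 0.474 , -0.1203]), 12.7)
side l (array([ 0.5797, -0.2513,  0.0487]), 64, array([ 0.579 , -0.2498]), 10.5)
side m (array([ 0.5846, -0.0917,  0.0361]), 28, array([ 0.5852, -0.0911]), 7.6)
side s (array([ 0.4828, -0.234 ,  0.0259]), 21, array([ 0.483 , -0.2335]), 8.2)
block rect mm [525.6 170.5] [267.1 100.7] 2.49 z 0.029230146106004273
side low 124 [0.5842 0.1899 0.0204] [0.047 0.042 0.006]
side low 80 [0.5277 0.1814 0.0207] [0.036 0.035 0.007]
side low 30 [0.4287 0.1667 0.0213] [0.021 0.017 0.005]
side low 50 [0.4766 0.1738 0.0204] [0.027 0.028 0.007]
side low 154 [0.5297 0.1379 0.0198] [0.179 0.031 0.008]
side low 31 [0.4253 0.1234 0.0195] [0.034 0.008 0.008]
```

>>> move_arm(steps=[[[0,0,0],0.15],[[0,0,0],0.3],[[0,0,0],0.443]], hand=-0.4)

```text
time_s: 1.48
tool_pos: [0.2791, -0.587, 0.2306]
tool_rot: [180.0, -0.0, -0.2]
force: [0.1, 1.3, 1.1]
grip_width: 0.0659
```

```bash
python3 - <<'E'
from h import *
for c in ['top','side']:
    z=np.load(c+'0.npz'); W,d=z['W'],z['d']
    for y in np.arange(-.65,.3,.1):
        print(c,round(y,2),[ (lambda m: round(float(np.percentile(W[m][:,2],99.5)),2) if m.sum()>5 else None)((d>0)&(W[...,0]>x)&(W[...,0]<x+.1)&(W[...,1]>y)&(W[...,1]<y+.1)) for x in np.arange(.2,.9,.1)])
E
```

```text
top -0.65 [0.0, 0.0, 0.0, 0.0, 0.01, 0.01, 0.05]
top -0.55 [0.0, 0.19, 0.21, 0.07, 0.07, 0.01, 0.15]
top -0.45 [0.0, 0.27, 0.27, 0.07, 0.08, 0.1, 0.15]
top -0.35 [0.0, 0.0, 0.0, 0.07, 0.07, 0.02, 0.15]
top -0.25 [0.0, 0.01, 0.03, 0.05, 0.07, 0.09, 0.04]
top -0.15 [0.0, 0.01, 0.07, 0.04, 0.0, 0.02, 0.07]
top -0.05 [0.0, 0.0, 0.07, 0.07, 0.06, 0.06, 0.06]
top 0.05 [0.0, 0.01, 0.03, 0.03, 0.06, 0.06, 0.07]
top 0.15 [0.0, 0.03, 0.03, 0.03, 0.06, 0.02, 0.02]
top 0.25 [0.0, 0.0, 0.07, 0.08, 0.06, 0.02, 0.05]
side -0.65 [0.39, 0.42, 0.19, None, None, None, None]
side -0.55 [0.39, 0.29, 0.29, 0.07, 0.07, 0.08, 0.15]
side -0.45 [0.0, 0.27, 0.27, 0.07, 0.07, 0.1, 0.15]
side -0.35 [0.0, 0.0, 0.0, 0.07, 0.07, 0.02, 0.15]
side -0.25 [0.0, 0.01, 0.03, 0.05, 0.08, 0.08, 0.04]
side -0.15 [0.0, 0.01, 0.07, 0.04, 0.0, 0.0, 0.06]
side -0.05 [0.0, 0.0, 0.07, 0.07, 0.06, 0.06, 0.06]
side 0.05 [0.0, 0.03, 0.03, 0.03, 0.06, 0.06, 0.07]
side 0.15 [0.0, 0.03, 0.03, 0.03, 0.06, 0.02, 0.02]
side 0.25 [0.0, 0.0, 0.08, 0.08, 0.06, 0.02, 0.05]
```

The instrument beside the start pose is about 0.29 m tall, so I'll rise first and then travel over it.

>>> move_arm(steps=[[[0,0,-0.04],0],[[0,0,-0.09],0],[[0,0,-0.14],0],[[0,0,-0.19],0],[[0.02,-0.03,-0.19],0],[[0.05,-0.07,-0.19],0],[[0.075,-0.115,-0.19],0],[[0.1,-0.16,-0.19],0],[[0.127,-0.2,-0.19],0],[[0.153,-0.24,-0.19],0],[[0.18,-0.28,-0.19],0],[[0.205,-0.32,-0.17],0],[[0.23,-0.36,-0.14],0],[[0.255,-0.395,-0.1],0],[[0.271,-0.417,-0.05],0],[[0.271,-0.417,0],0],[[0.271,-0.417,0.03],0],[[0.271,-0.417,0.03],0]])

```text
time_s: 3.72
tool_pos: [0.548, -0.1694, 0.198]
tool_rot: [-179.9, 0.3, 0.1]
force: [-0.2, 0.5, 0.3]
grip_width: 0.0611
```

```bash
python3 - <<'E'
from h import *
im,d,W,C,K=shot('wrist'); save(im,'w1'); np.savez('w1',d=d,W=W)
P0=dict(xl=(.476,-.12),l=(.58,-.247),m=(.585,-.092),s=(.484,-.234))
print(pose()[:3,3],env.get_obs()['grip_width'],env.get_obs()['qpos'].round(1))
for k in H: print(k,knob(W,d,k,P0[k]))
E
```

```text
[ 0.54941298 -0.16981492  0.2003602 ] 0.06077076912347202 [ 32.3  11.4 -20.2  95.9   4.1  73.5 -78.6]
xl (array([ 0.4836, -0.1221,  0.0653]), 155, array([ 0.483 , -0.1223]), 9.8)
l (array([ 0.5822, -0.2485,  0.05  ]), 275, array([ 0.5821, -0.2492]), 9.6)
m (array([ 0.5874, -0.0906,  0.0381]), 144, array([ 0.5872, -0.0902]), 7.1)
s (array([ 0.4853, -0.2281,  0.0247]), 30, array([ 0.4852, -0.2299]), 7.2)
```

View pics/w1.png

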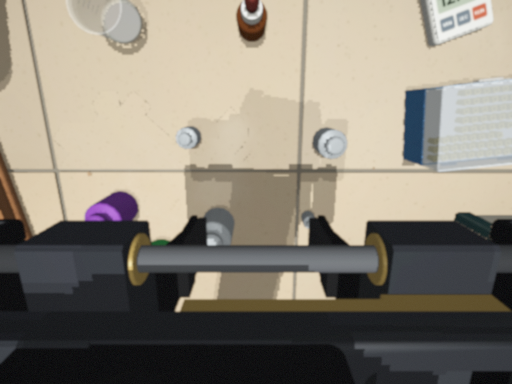

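M and L agree with the top camera to within 1 mm. The fingers hide XL and S here. I'll pick up M first.

>>> move_arm(steps=[[[0.01,-0.025,0.02],0],[[0.025,-0.055,0.05],0],[[0.0375,-0.079,0.08],0],[[0.0375,-0.079,0.11],0],[[0.0375,-0.079,0.14],0],[[0.0375,-0.079,0.16],0],[[0.0375,-0.079,0.172],0],[[0.0375,-0.079,0.179],0],[[0.0375,-0.079,0.179],0],[[0.0375,-0.079,0.179],0]], hand=-0.4)

```text
time_s: 5.03
tool_pos: [0.5878, -0.0909, 0.0224]
tool_rot: [180.0, -0.1, 0.0]
force: [0.7, -0.0, -0.1]
grip_width: 0.0608
```

>>> move_arm(steps=[[[0,0,0],0],[[0,0,0],0],[[0,0,0],0],[[0,0,0],0],[[0,0,0],0],[[0,0,0],0]], hand=1, squeeze=25)

```text
time_s: 5.78
tool_pos: [0.5871, -0.0908, 0.0215]
tool_rot: [180.0, 0.0, 0.0]
force: [0.6, -0.2, 1.1]
grip_width: 0.0233
```

>>> move_arm(steps=[[[0,0,-0.02],0],[[0,0,-0.05],0],[[0,0,-0.09],0],[[0,-0.02,-0.12],0],[[-0.015,-0.055,-0.12],0],[[-0.035,-0.095,-0.12],0],[[-0.055,-0.135,-0.12],0],[[-0.075,-0.175,-0.12],0],[[-0.092,-0.21,-0.12],0],[[-0.102,-0.24,-0.12],0],[[-0.107,-0.258,-0.12],0],[[-0.107,-0.258,-0.12],0],[[-0.107,-0.258,-0.12],0]])

```text
time_s: 7.4
tool_pos: [0.4805, 0.166, 0.142]
tool_rot: [180.0, -0.0, -0.0]
force: [0.1, -0.7, -0.5]
grip_width: 0.023
```

```bash
cat >> h.py <<'E'
def pits(W,d,box=(.4,.63,.12,.22)):
    m=(d>0)&(abs(W[...,2]-.02)<.0035)&(W[...,0]>box[0])&(W[...,0]<box[1])&(W[...,1]>box[2])&(W[...,1]<box[3])
    m=cv2.morphologyEx(m.astype(np.uint8),cv2.MORPH_OPEN,np.ones((3,3)))
    n,l,st,cen=cv2.connectedComponentsWithStats(m)
    for i in range(1,n):
        if st[i,4]>40:
            q=W[l==i]; c,r=cv2.minEnclosingCircle(q[:,:2].astype(np.float32)*1000); print('pit',st[i,4],np.round(q.mean(0),4),np.round(c,1),round(r,1))
E
python3 - <<'E'
from h import *
im,d,W,C,K=shot('wrist'); save(im,'w2'); print(pose()[:3,3],env.get_obs()['grip_width']); pits(W,d)
im,d,W,C,K=shot('top'); print(knob(W,d,'s',(.4835,-.233)),knob(W,d,'l',(.582,-.249)),knob(W,d,'xl',(.477,-.118)))
E
```

```text
[0.4805152  0.16575507 0.14186725] 0.023130703101419403
pit 2504 [0.5872 0.1827 0.0212] [586.7 182.6] 24.1
pit 1330 [0.5311 0.1744 0.0211] [530.9 174.4] 19.0
pit 695 [0.4789 0.1669 0.0211] [479.1 167. ] 14.9
(array([ 0.4842, -0.2316,  0.0267]), 17, array([ 0.4845, -0.2303]), 6.5) (array([ 0.5814, -0.2495,  0.049 ]), 52, array([ 0.5819, -0.2495]), 9.5) (array([ 0.4766, -0.1179,  0.0651]), 95, array([ 0.4765, -0.1181]), 12.2)
```

View pics/w2.png

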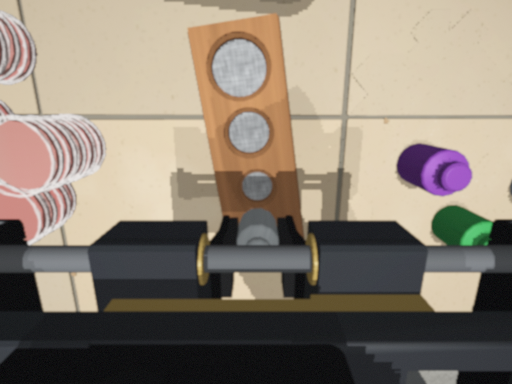

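The pit radii of 24.1, 19.0 and 14.9 mm match the seats, so I'll place M.

>>> move_arm(steps=[[[-0.0015,-0.001,0.03],0],[[-0.0015,-0.001,0.06],0],[[-0.0015,-0.001,0.08],0],[[-0.0015,-0.001,0.088],0],[[-0.0015,-0.001,0.094],0],[[-0.0015,-0.001,0.099],0],[[-0.0015,-0.001,0.099],0],[[-0.0015,-0.001,0.099],0]])

```text
time_s: 8.5
tool_pos: [0.4788, 0.1682, 0.043]
tool_rot: [-180.0, -0.0, 0.0]
force: [0.4, 0.1, -0.6]
grip_width: 0.0233
```

>>> move_arm(steps=[[[0,0,0],0],[[0,0,0],0],[[0,0,0],0],[[0,0,0],0]], hand=-0.4)

```text
time_s: 9.0
tool_pos: [0.4785, 0.1681, 0.0426]
tool_rot: [180.0, -0.0, 0.0]
force: [0.5, -0.5, 0.1]
grip_width: 0.055
```

>>> move_arm(steps=[[[0,0,-0.01],0],[[0,0,-0.03],0],[[0,0,-0.06],0],[[0,0,-0.1],0],[[0,0,-0.13],0]])

```text
time_s: 9.62
tool_pos: [0.4789, 0.1685, 0.175]
tool_rot: [-180.0, -0.1, 0.1]
force: [-0.2, -0.5, -0.4]
grip_width: 0.0607
```

```bash
python3 - <<'E'
from h import *
T=pose();im,d,W,C,K=shot('wrist'); save(im,'w3'); print(T[:3,3]); print('wrist',knob(W,d+0,'m',(.479,.167)) )
H['m']=.058; print('m wrist',knob(W,d,'m',(.479,.167)))
im,d,W,C,K=shot('top'); print('m top',knob(W,d,'m',(.479,.167)))
E
```

```text
[0.47888748 0.16846925 0.17498086]
wrist (array([0.4865, 0.1692, 0.0368]), 66, array([0.4799, 0.1662]), 23.7)
m wrist (array([0.4793, 0.1687, 0.0581]), 167, array([0.479 , 0.1687]), 7.0)
m top None
```

M is seated, with its top at 0.058 m. Next is S, and I'll check the nearby box height on the way.

>>> move_arm(steps=[[[0,0.03,0],0],[[0,0.07,0],0],[[0,0.115,0],0],[[0,0.16,0],0],[[0,0.205,0],0],[[0,0.25,0],0],[[0,0.295,0],0],[[0,0.335,0],0],[[0,0.37,0],0],[[0,0.39,0],0],[[-0.055,0.401,0],0],[[-0.055,0.401,0],0],[[-0.055,0.401,0],0]])

```text
time_s: 11.35
tool_pos: [0.4244, -0.2322, 0.1727]
tool_rot: [-180.0, -0.1, 0.1]
force: [-0.1, 0.1, -0.4]
grip_width: 0.0604
```

```bash
python3 - <<'E'
from h import *
T=pose();im,d,W,C,K=shot('wrist'); save(im,'w4'); print(T[:3,3]); print('s',knob(W,d,'s',(.484,-.232)),'xl',knob(W,d,'xl',(.477,-.118)),'l',knob(W,d,'l',(.582,-.249)))
z=np.load('side0.npz'); W,d=z['W'],z['d']
m=(d>0)&(W[...,0]>.48)&(W[...,0]<.7)&(W[...,1]>-.6)&(W[...,1]<-.28)&(W[...,2]>.04); p=W[m]; print('box',np.percentile(p,[1,99],axis=0).round(3))
E
```

```text
[ 0.42441688 -0.23217269  0.17273438]
s (array([ 0.4846, -0.2323,  0.0262]), 128, array([ 0.4843, -0.2325]), 7.9) xl (array([ 0.4769, -0.1194,  0.0658]), 675, array([ 0.4765, -0.1182]), 12.6) l (array([ 0.5786, -0.249 ,  0.0499]), 336, array([ 0.5811, -0.2492]), 9.3)
box [[ 0.48  -0.547  0.042]
 [ 0.645 -0.343  0.282]]
```

>>> move_arm(steps=[[[0.03,0,0],0],[[0.06,0,0.03],0],[[0.06,0,0.07],0],[[0.06,0,0.11],0],[[0.06,0,0.135],0],[[0.06,0,0.147],0],[[0.06,0,0.153],0],[[0.06,0,0.153],0],[[0.06,0,0.153],0]])

```text
time_s: 12.52
tool_pos: [0.4847, -0.2333, 0.0206]
tool_rot: [179.9, -0.1, 0.0]
force: [0.2, -0.4, 0.4]
grip_width: 0.061
```

>>> move_arm(steps=[[[0,0,0],0],[[0,0,0],0],[[0,0,0],0],[[0,0,0],0],[[0,0,0],0],[[0,0,0],0],[[0,0,0],0]], hand=1, squeeze=20)

```text
time_s: 13.4
tool_pos: [0.4838, -0.233, 0.0195]
tool_rot: [180.0, 0.0, 0.0]
force: [-0.6, -0.3, -0.3]
grip_width: 0.0157
```

>>> move_arm(steps=[[[0,0,-0.02],0],[[0,0,-0.05],0],[[0,0,-0.09],0],[[0,-0.02,-0.12],0],[[0,-0.06,-0.12],0],[[-0.01,-0.1,-0.12],0],[[-0.015,-0.145,-0.12],0],[[-0.02,-0.19,-0.12],0],[[-0.03,-0.235,-0.12],0],[[-0.035,-0.28,-0.12],0],[[-0.045,-0.32,-0.12],0],[[-0.05,-0.355,-0.12],0],[[-0.0525,-0.38,-0.12],0],[[-0.0525,-0.393,-0.12],0],[[-0.0525,-0.393,-0.12],0],[[-0.0525,-0.393,-0.12],0]])

```text
time_s: 15.4
tool_pos: [0.4312, 0.1588, 0.1393]
tool_rot: [180.0, 0.0, -0.0]
force: [0.8, 0.4, -0.5]
grip_width: 0.0157
```

```bash
python3 - <<'E'
from h import *
T=pose();im,d,W,C,K=shot('wrist'); save(im,'w5'); print(T[:3,3],env.get_obs()['grip_width']); pits(W,d)
H['m']=.058; print('m',knob(W,d,'m',(.479,.167)))
E
```

```text
[0.43117823 0.15876811 0.13932399] 0.015975009878125314
pit 1589 [0.5787 0.183  0.0212] [586.  182.9] 23.7
pit 1569 [0.5315 0.1746 0.0211] [531.2 174.5] 19.1
pit 189 [0.4853 0.1596 0.0211] [481.9 164.1] 14.3
pit 411 [0.4314 0.1601 0.0211] [431.6 160.1] 11.4
m (array([0.4791, 0.1686, 0.0582]), 244, array([0.4789, 0.1685]), 7.1)
```

View pics/w5.png

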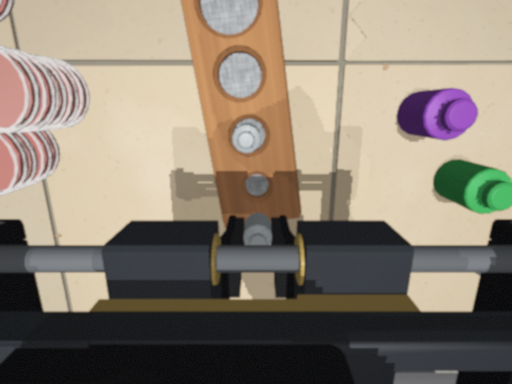

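M is seated and S is lined up over its seat at (0.4316, 0.1601).

>>> move_arm(steps=[[[0,-0.001,0.03],0],[[0,-0.001,0.06],0],[[0,-0.001,0.08],0],[[0,-0.001,0.088],0],[[0,-0.001,0.094],0],[[0,-0.001,0.098],0],[[0,-0.001,0.098],0],[[0,-0.001,0.098],0]])

```text
time_s: 16.45
tool_pos: [0.4313, 0.1612, 0.0419]
tool_rot: [180.0, -0.0, 0.0]
force: [1.1, 0.5, -0.4]
grip_width: 0.0159
```

>>> move_arm(steps=[[[0,0,0],0],[[0,0,0],0],[[0,0,0],0],[[0,0,0],0]], hand=-0.4)

```text
time_s: 16.95
tool_pos: [0.431, 0.1611, 0.0416]
tool_rot: [180.0, -0.0, 0.0]
force: [0.8, -0.7, -0.2]
grip_width: 0.0477
```

>>> move_arm(steps=[[[0,0,-0.01],0],[[0,0,-0.03],0],[[0,0,-0.06],0],[[0,0,-0.1],0],[[0,0,-0.13],0],[[0,0,-0.13],0]])

```text
time_s: 17.7
tool_pos: [0.4328, 0.1618, 0.1746]
tool_rot: [-180.0, -0.3, 0.0]
force: [0.1, 0.4, -0.3]
grip_width: 0.061
```

```bash
python3 - <<'E'
from h import *
T=pose();im,d,W,C,K=shot('wrist'); print(T[:3,3])
H['s']=.048; print('s wrist',knob(W,d,'s',(.4316,.160)))
im,d,W,C,K=shot('top'); print('l top',knob(W,d,'l',(.582,-.249)))
E
```

```text
[0.43278384 0.16180263 0.17455661]
s wrist (array([0.4332, 0.1616, 0.0461]), 127, array([0.4322, 0.1616]), 7.7)
l top (array([ 0.5813, -0.2492,  0.0492]), 54, array([ 0.5813, -0.2494]), 9.2)
```

>>> move_arm(steps=[[[0.01,0.03,0],0],[[0.025,0.07,0],0],[[0.04,0.11,0],0],[[0.055,0.15,0],0],[[0.07,0.19,0],0],[[0.085,0.23,0],0],[[0.1,0.27,0],0],[[0.112,0.31,0],0],[[0.125,0.345,0],0],[[0.138,0.38,0],0],[[0.145,0.4,0],0],[[0.149,0.41,0],0],[[0.149,0.41,0],0],[[0.149,0.41,0],0]])

```text
time_s: 19.55
tool_pos: [0.5804, -0.2471, 0.1716]
tool_rot: [-180.0, 0.0, 0.2]
force: [0.0, -0.0, 0.3]
grip_width: 0.061
```

>>> move_arm(steps=[[[0.001,0.002,0.03],0],[[0.001,0.002,0.07],0],[[0.001,0.002,0.105],0],[[0.001,0.002,0.13],0],[[0.001,0.002,0.142],0],[[0.001,0.002,0.1485],0],[[0.001,0.002,0.1485],0],[[0.001,0.002,0.1485],0]])

```text
time_s: 20.55
tool_pos: [0.5821, -0.2511, 0.0242]
tool_rot: [179.9, -0.1, 0.0]
force: [-0.5, -0.0, 0.3]
grip_width: 0.0611
```

>>> move_arm(steps=[[[0,0,0],0],[[0,0,0],0],[[0,0,0],0],[[0,0,0],0],[[0,0,0],0]], hand=1, squeeze=30)

```text
time_s: 21.18
tool_pos: [0.5814, -0.2507, 0.0231]
tool_rot: [-180.0, -0.0, 0.1]
force: [-0.3, 0.7, 0.2]
grip_width: 0.0311
```

>>> move_arm(steps=[[[0,0,-0.02],0],[[0,0,-0.05],0],[[0,0,-0.09],0],[[0,-0.02,-0.12],0],[[0,-0.06,-0.13],0],[[-0.005,-0.1,-0.13],0],[[-0.01,-0.145,-0.13],0],[[-0.02,-0.19,-0.13],0],[[-0.025,-0.235,-0.13],0],[[-0.03,-0.28,-0.13],0],[[-0.035,-0.32,-0.13],0],[[-0.04,-0.36,-0.13],0],[[-0.045,-0.39,-0.13],0],[[-0.05,-0.415,-0.13],0],[[-0.05,-0.425,-0.13],0],[[-0.05,-0.425,-0.13],0],[[-0.05,-0.425,-0.13],0]])

```text
time_s: 23.3
tool_pos: [0.5314, 0.1724, 0.1531]
tool_rot: [179.9, -0.0, -0.1]
force: [-0.1, -0.4, -2.2]
grip_width: 0.031
```

```bash
python3 - <<'E'
from h import *
T=pose();im,d,W,C,K=shot('wrist'); save(im,'w6'); print(T[:3,3],env.get_obs()['grip_width']); pits(W,d)
E
```

```text
[0.53143407 0.17241827 0.15305559] 0.031043046552108083
pit 1991 [0.5867 0.1826 0.0211] [586.4 182.6] 24.0
pit 1042 [0.5305 0.1745 0.0211] [530.5 174.5] 18.9
```

>>> move_arm(steps=[[[-0.0005,-0.001,0.03],0],[[-0.0005,-0.001,0.065],0],[[-0.0005,-0.001,0.088],0],[[-0.0005,-0.001,0.098],0],[[-0.0005,-0.001,0.104],0],[[-0.0005,-0.001,0.1085],0],[[-0.0005,-0.001,0.1085],0],[[-0.0005,-0.001,0.1085],0]])

```text
time_s: 24.35
tool_pos: [0.5309, 0.1753, 0.0451]
tool_rot: [-180.0, -0.1, 0.0]
force: [0.4, 0.4, -1.7]
grip_width: 0.0312
```

>>> move_arm(steps=[[[0,0,0],0],[[0,0,0],0],[[0,0,0],0],[[0,0,0],0]], hand=-0.4)

```text
time_s: 24.85
tool_pos: [0.5306, 0.1752, 0.0446]
tool_rot: [180.0, -0.0, 0.0]
force: [-0.5, 0.1, -0.4]
grip_width: 0.0588
```

>>> move_arm(steps=[[[0,0,-0.01],0],[[0,0,-0.03],0],[[0,0,-0.06],0],[[0,0,-0.1],0],[[0,0,-0.13],0],[[0,0,-0.13],0]])

```text
time_s: 25.6
tool_pos: [0.5325, 0.1762, 0.1791]
tool_rot: [-179.9, -0.4, 0.1]
force: [-0.2, 0.5, -0.9]
grip_width: 0.0612
```

```bash
python3 - <<'E'
from h import *
T=pose();im,d,W,C,K=shot('wrist'); print(T[:3,3])
H['l']=.070; print('l wrist',knob(W,d,'l',(.531,.1745)))
im,d,W,C,K=shot('top'); print('xl top',knob(W,d,'xl',(.477,-.118)))
E
```

```text
[0.53253967 0.17616898 0.17905093]
l wrist (array([0.5323, 0.1759, 0.0701]), 321, array([0.5315, 0.1758]), 9.6)
xl top (array([ 0.4766, -0.1181,  0.0649]), 93, array([ 0.4767, -0.1182]), 12.2)
```

>>> move_arm(steps=[[[-0.005,0.03,0],0],[[-0.015,0.07,0],0],[[-0.025,0.115,0],0],[[-0.034,0.16,0],0],[[-0.042,0.205,0],0],[[-0.049,0.245,0],0],[[-0.054,0.275,0],0],[[-0.054,0.2935,0],0],[[-0.054,0.2935,0],0],[[-0.054,0.2935,0],0],[[-0.054,0.2935,0],0]])

```text
time_s: 27.08
tool_pos: [0.477, -0.1169, 0.1745]
tool_rot: [-180.0, 0.0, 0.2]
force: [1.0, 0.8, 0.7]
grip_width: 0.0612
```

>>> move_arm(steps=[[[0,0,0.03],0],[[0,0,0.07],0],[[0,0,0.105],0],[[0,0,0.13],0],[[0,0,0.142],0],[[0,0,0.1485],0],[[0,0,0.1485],0],[[0,0,0.1485],0]])

```text
time_s: 28.08
tool_pos: [0.4775, -0.1186, 0.0269]
tool_rot: [180.0, -0.1, 0.0]
force: [0.1, -0.3, 0.8]
grip_width: 0.0608
```

>>> move_arm(steps=[[[0,0,0],0],[[0,0,0],0],[[0,0,0],0],[[0,0,0],0],[[0,0,0],0]], hand=1, squeeze=45)

```text
time_s: 28.7
tool_pos: [0.4768, -0.1185, 0.0263]
tool_rot: [180.0, -0.0, 0.0]
force: [-0.1, -0.5, 2.9]
grip_width: 0.0409
```

>>> move_arm(steps=[[[0,0,-0.015],0],[[0,0,-0.04],0],[[0,0,-0.075],0],[[0,0,-0.11],0],[[0.005,-0.02,-0.14],0],[[0.02,-0.055,-0.14],0],[[0.035,-0.095,-0.14],0],[[0.05,-0.135,-0.14],0],[[0.065,-0.175,-0.14],0],[[0.08,-0.215,-0.14],0],[[0.095,-0.25,-0.14],0],[[0.105,-0.28,-0.14],0],[[0.11,-0.295,-0.14],0],[[0.11,-0.301,-0.14],0],[[0.11,-0.301,-0.14],0],[[0.11,-0.301,-0.14],0],[[0.11,-0.301,-0.14],0]])

```text
time_s: 30.82
tool_pos: [0.5865, 0.1814, 0.1661]
tool_rot: [180.0, -0.0, -0.0]
force: [0.3, 0.5, -5.0]
grip_width: 0.0414
```

```bash
python3 - <<'E'
from h import *
T=pose();im,d,W,C,K=shot('wrist'); save(im,'w7'); print(T[:3,3],env.get_obs()['grip_width']); pits(W,d)
E
```

```text
[0.58650838 0.1814129  0.16610981] 0.04085818837850399
pit 1381 [0.5884 0.1826 0.0211] [585.9 182.5] 24.0
```

View pics/w7.png

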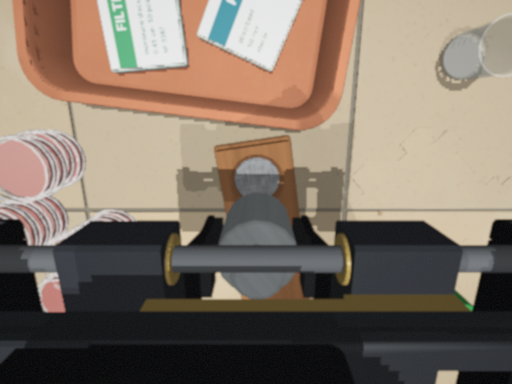

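XL is held over its seat. The tray edge and the chip stacks stay clear of the gripper, so I'll lower it.

>>> move_arm(steps=[[[0,0,0.03],0],[[0,0,0.065],0],[[0,0,0.092],0],[[0,0,0.104],0],[[0,0,0.112],0],[[0,0,0.118],0],[[0,0,0.118],0],[[0,0,0.118],0]])

```text
time_s: 31.88
tool_pos: [0.587, 0.1828, 0.0488]
tool_rot: [-180.0, -0.1, 0.0]
force: [-0.3, 0.1, -4.3]
grip_width: 0.041
```

>>> move_arm(steps=[[[0,0,0],0],[[0,0,0],0],[[0,0,0],0],[[0,0,0],0],[[0,0,0],0]], hand=-0.5)

```text
time_s: 32.5
tool_pos: [0.5865, 0.1827, 0.0481]
tool_rot: [180.0, -0.0, 0.0]
force: [0.5, 0.6, -1.0]
grip_width: 0.0648
```

>>> move_arm(steps=[[[0,0,-0.01],0],[[0,0,-0.03],0],[[0,0,-0.06],0],[[0,0,-0.1],0],[[0,0,-0.14],0],[[-0.03,0,-0.17],0],[[-0.07,0,-0.2],0],[[-0.11,0,-0.22],0],[[-0.15,0,-0.22],0],[[-0.15,0,-0.22],0]])

```text
time_s: 33.75
tool_pos: [0.4346, 0.1835, 0.2703]
tool_rot: [179.9, -0.2, 0.2]
force: [-0.3, 0.3, 0.2]
grip_width: 0.0655
```

```bash
python3 - <<'E'
from h import *
T=pose();im,d,W,C,K=shot('wrist'); save(im,'w8'); print(T[:3,3],env.get_obs()['force'])
for k in H: H[k]+=.02
S=dict(xl=(.5868,.1827),l=(.531,.1745),m=(.479,.167),s=(.4316,.160))
for k in H: print(k,knob(W,d,k,S[k]))
im,d,W,C,K=shot('side'); save(im[120:312],'side9')
for k in H: print(k,'side',knob(W,d,k,S[k]))
for q in ['dropper_bottle_mid','glass_beaker_mid']:
    for r in env.cut_out('side',q)[:1]: print(q,r['conf'],r['uv'],np.median(W[r['region']&(d>0)],0).round(3))
E
```

```text
[0.43460893 0.18349035 0.27027087] [ 0.5991626  -0.34534164  0.3960699 ]
xl (array([0.5858, 0.1832, 0.0861]), 494, array([0.5865, 0.1832]), 12.7)
l (array([0.5311, 0.1757, 0.0701]), 222, array([0.5312, 0.1756]), 9.4)
m (array([0.4789, 0.1686, 0.0583]), 100, array([0.4787, 0.1687]), 6.9)
s (array([0.4329, 0.1616, 0.0463]), 71, array([0.4324, 0.162 ]), 7.6)
xl side (array([0.5846, 0.18  , 0.0843]), 48, array([0.584 , 0.1831]), 14.1)
l side (array([0.5291, 0.1713, 0.0689]), 31, array([0.5277, 0.1736]), 10.5)
m side (array([0.4763, 0.1661, 0.0564]), 17, array([0.4758, 0.1675]), 7.6)
s side (array([0.4304, 0.1592, 0.0455]), 14, array([0.4297, 0.1606]), 9.2)
dropper_bottle_mid 0.55 [319.7, 256.3] [ 0.7   -0.171  0.041]
```

View pics/w8.png

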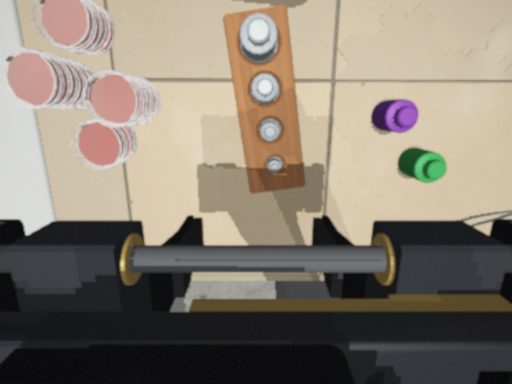

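View pics/side9.png

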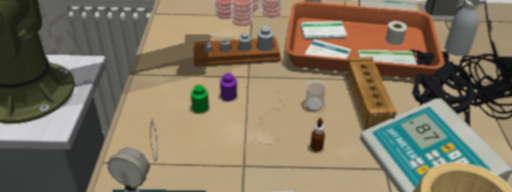

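All four weights stand in their seats. S's knob reading rose from 0.0262 m on the worktop to 0.0463 m in the block, which is exactly one seat-floor height. The beaker and bottle look unmoved.

```bash
python3 -c "
from h import *
env.sign_off()"
```

```text
the job is handed in; nothing more can be done
```

All four check weights are back in their own seats, in order from largest to smallest, and I've handed the job in. It took about 34 s of robot time. I moved M first, then S, L and XL, picking each up by its smooth body and releasing it about 1.5–2 mm above the seat floor.

**Position:** the last wrist camera check put the XL, L, M and S axes about 0.5, 1, 1.7 and 2 mm from their seat centres (8 mm allowed).

**Height:** XL, L and M tops read 86.1, 70.1 and 58.3 mm, as they should for fully seated weights. S averaged 46.3 mm because its reading takes in some of the shoulder. That is still 20.1 mm above its reading on the worktop, which matches the seat floor.

**Disagreement:** the side camera put everything 2–3 mm away from the wrist reading. It showed the same offset for the empty seats at the start, so I put it down to its calibration.

**Bystanders:** the side camera found the dropper bottle within a few millimetres of its first position. The detector missed the beaker in that last frame, so I could only confirm by eye that it was upright and in place. The arm never came close to it.

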